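Build up the sieve column on the shaker

TASK

Build the sieve column on the small white sieve shaker, one part at a time from the bottom up: first the plain pan into the shaker's ring, then the low sieve with the fine mesh, then the tall sieve with the coarse mesh, and last the lid with the knob. Seat each part fully and level in the one below before fetching the next, and leave the petri dish, the big white jar and everything else where they stand.

Things in the scene. Friction and masses are not known exactly. Their poses are not given: they have to be found in the camera images.
- shaker: Sieve shaker, fixed, any yaw: white box 116 x 116 x 40 mm with a round aluminium table (94 mm diameter, top at 46 mm) and on it an upright steel ring, outer diameter 60, inner 55, 12 mm high, open on top. Origin: centre of its underside, z up. A seated pan's origin is 50 mm above it. It stands near the microscope or further to the robot's left, the jar at the other place.
- shaker_ring (a point): Centre of the mouth of the shaker's ring, at rim height, 58 mm above the worktop; z up. (The tall microscope beside the work stands wholly at y below 0.03, its upper parts at y below 0.02, from x = 0.23 to 0.73.)
- pan: Collecting pan: plain steel cup with a smooth closed floor, 34 mm high, about 140 g. Bottom 8 mm: spigot 49.5 mm wide, its lowest 4.5 mm tapered to 42; above it a plain 60 mm cylinder, to be gripped. Origin: centre of the spigot's underside, z up. Open top: socket 55 mm wide, 22 mm deep, takes the next part's spigot; that part's shoulder rests on the rim, its origin then 26 mm above this one.
- low_sieve: Low sieve: steel, floor of fine wire mesh (3.4 mm grid), 24 mm high, about 100 g. Bottom 8 mm: spigot 49.5 mm wide, its lowest 4.5 mm tapered to 42; above it a plain 60 mm cylinder, to be gripped. Origin: centre of the spigot's underside, z up. Open top: socket 55 mm wide, 11 mm deep, takes the next part's spigot; that part's shoulder rests on the rim, its origin then 16 mm above this one.
- tall_sieve: Tall sieve: steel, floor of coarse wire mesh (8.5 mm grid), 50 mm high, about 160 g. Bottom 8 mm: spigot 49.5 mm wide, its lowest 4.5 mm tapered to 42; above it a plain 60 mm cylinder, to be gripped. Origin: centre of the spigot's underside, z up. Open top: socket 55 mm wide, 35 mm deep, takes the next part's spigot; that part's shoulder rests on the rim, its origin then 42 mm above this one.
- lid: Steel lid: flat disc with a black knob in the middle, about 100 g. Bottom 8 mm: spigot 49.5 mm wide, its lowest 4.5 mm tapered to 42; above it a plain 60 mm cylinder, to be gripped. Origin: centre of the spigot's underside, z up. The cylinder is only the disc's edge, 8 to 18 mm above the origin; knob 20 mm wide, 18 to 40 mm above it.
- petri_dish: Bystander, loose: round clear shallow dish with pink filling, 60 mm diameter, 12 mm high, standing among the sieve parts. Not part of the column; leave it. Origin: centre of its underside.
- drum_jar: Bystander, loose: big white lidded jar, 111 mm diameter, 118 mm high. Leave it. Origin: centre of its underside.
Not all that is in view belongs to the job. What is shaped like the lid but green or pink is not meant.

How it is judged:
On the way, in this order (a step that is already met when the one before it is completed fails the run):
1. the pan is seated in the shaker's ring and let go (horizontal distance between pan and shaker below 0.005 m and z of pan in the frame of shaker between 0.047 and 0.053 m and angle between pan's own z axis and vertical below 0.06 rad and contact force between pan and the fingers below 0.1 N and linear speed of pan below 0.02 m/s and angular speed of pan below 0.2 rad/s), for 0.2 s.
2. the low fine sieve is seated on the pan and let go (horizontal distance between low_sieve and pan below 0.005 m and z of low_sieve in the frame of pan between 0.023 and 0.029 m and angle between low_sieve's own z axis and vertical below 0.06 rad and contact force between low_sieve and the fingers below 0.1 N and linear speed of low_sieve below 0.02 m/s and angular speed of low_sieve below 0.2 rad/s), for 0.2 s.
3. the tall coarse sieve is seated on the low sieve and let go (horizontal distance between tall_sieve and low_sieve below 0.005 m and z of tall_sieve in the frame of low_sieve between 0.013 and 0.019 m and angle between tall_sieve's own z axis and vertical below 0.06 rad and contact force between tall_sieve and the fingers below 0.1 N and linear speed of tall_sieve below 0.02 m/s and angular speed of tall_sieve below 0.2 rad/s), for 0.2 s.
4. the lid is seated on the tall sieve and let go (horizontal distance between lid and tall_sieve below 0.005 m and z of lid in the frame of tall_sieve between 0.039 and 0.045 m and angle between lid's own z axis and vertical below 0.06 rad and contact force between lid and the fingers below 0.1 N and linear speed of lid below 0.02 m/s and angular speed of lid below 0.2 rad/s), for 0.2 s.
At the end, for the whole second after the job is handed in: The pan is seated in the shaker's ring, the low sieve on the pan, the tall sieve on the low sieve and the lid on the tall sieve: each within 5 mm of the axis and 3 mm of the seated height over the part below and upright within 0.06 rad, all released and at rest (all of step 1 and all of step 2 and all of step 3 and all of step 4); the robot touches nothing.
It fails at once if the petri dish is shifted by more than 30 mm (distance of petri_dish from where it was at the start of the episode above 0.03 m).
It fails at once if the white jar is shifted by more than 30 mm (distance of drum_jar from where it was at the start of the episode above 0.03 m).
It also fails if it takes over 104 s, if anything falls off the work surface, if the arm or the gripper's body presses on something with over 40 N, if the wrist force passes 120 N, or if a joint passes its speed limit or range.

ROBOT

A 7-joint arm with a two-finger parallel gripper is mounted at the origin on a cart in front of the work surface, level with it; the furniture and walls round the work are solid. World frame = base frame: x ahead of the robot, y to its left, z up, the work surface at z = 0. Lengths are in m, angles in rad, forces in N, time in s.
With the tool pointing down it reaches from about 0.4 to 0.85 m from the base axis. Payload 10.4 kg.
Tool frame: the origin (TCP) lies between the finger pads; the fingertips stand 19 mm ahead of it and the grasp point (between the pads) is the TCP; x points along the fingers, y is the direction in which the jaws open and shut, and the axes are right-handed (so a half turn about x gives the same grasp; the last joint's range is limited). The gripper opens to 87 mm and grips with 3 to 60 N. Pads are 19 mm wide; open, the fingers measure 117 mm over their backs; the gripper's body (75 mm by 190 mm) begins 51 mm behind the grasp point.
Start: joints at [-1.125, 0.332, -0.065, 1.46, 0.022, 1.35, -0.088], TCP at [0.282, 0.558, 0.242] pointing down, gripper open.
Joint ranges: [-2.6, 2.6], [-0.5, 2.12], [-1.47, 1.34], [0.16, 2.42], [-1.27, 4.41], [0.06, 2.06], [-2.6, 2.6]. Speed limits (rad/s): [2.22, 2.22, 2.79, 2.79, 3.14, 3.14, 3.14].

INTERFACE

Orientations are given as a unit quaternion [x, y, z, w].
In Python, from bench import r gives the robot as it stands.
- The arm moves only by the tool drive_tool, never from a script. Its argument "motion" is a list of rows, each a list of 4 numbers: the shift along the tool's x, y, z in cm, then the turn about the tool's x in units of 5 degrees (1.0 is 5 degrees). In form: [[tx, ty, tz, twist], ...]. A call has 1 to 20 rows; each row is the pose to reach, as a shift and turn from the pose commanded when the call began, along the tool's axes at that moment; what a row does not reach only later rows make up. A row lasts 1/12 s, in which the tool goes at most 41.7 mm and 7.16 degrees, less where a joint would pass 70% of its speed; a pose out of reach is approached as far as the arm can. A call with a gripper value outside its range is refused whole. "grip" is the closure in counts, from 0 (fully open) to 255 (shut), set as the call begins (left out, the last holds). The fingers move at their own pace and stop on an object; "force" is the grip in N (left out, the last holds). Time passes only in rows, so rows that repeat a pose let the fingers close. It gives the time, the measured TCP pose, the force and the opening at its end, in the units of the state.
- r.read_state(): the state, without advancing time (a new reading comes with each control period).
- r.camera(name): name is "scene" or "top" or "wrist"; returns the picture (384x512x3 uint8, red, green, blue); there is no depth.
- r.calibration(name): a dict with "fx", "fy", "cx", "cy" (pixels), "dist" ([k1, k2, p1, p2, k3] as OpenCV has them; the pictures are not rectified), "xyz" and "orientation" of the camera in the world. Camera axes: x right, y up, looking along -z (the intrinsics and any distortion apply to the point x, -y, -z); pixel columns grow to the right and rows downward; lengths in m; the calibration is good to about 2 mm. A picture is of the moment at which its call begins: read the wrist's pose just before it. calibration takes no time and is no camera call; for the wrist camera it gives the pose at the moment of the call.
- r.close_job(): hands the job in, once; it reports no verdict.
The state is a dict: "time": time; "joint_positions": joint angles; "joint_vel": joint speeds; "joint_torque": joint torques, N m; "ee_pos": TCP position; "eef_rot": TCP orientation; "ft_force": force on the tool from outside, world axes, zero at the start; "torque": the same for the moment, N m; "width": finger opening in m.
Only numpy, scipy, OpenCV 4.12 (cv2) and the standard library are available. Lean on these libraries where they do the work, as an engineer would, in place of code of your own. Each camera call takes 0.05 s, during which the arm holds its last target.

## Working session

There is one attempt and no reset: what is moved stays moved. The work goes in short steps, Python scripts to look and compute and a tool call to move; the robot and the scene stay as the last step left them, time stands still between calls to the robot, and variables do not carry over. Pictures are saved under pics/ and viewed, and the job is handed in when it is done.

Besides the shell and the picture viewer there is one more tool, called after "Emit:" as a command line: name --pt "numbers of a row" for each row, then --argument value for the rest. drive_tool: Moves the arm, as the interface text tells. Its arguments: {"type":"object","properties":{"motion":{"type":"array","items":{"type":"array","items":{"type":"number"}}},"grip":{"type":"number"},"force":{"type":"number"}},"required":["motion"]}

```bash
ls; mkdir -p pics
cat > h.py <<'E'
import numpy as np, cv2
from scipy.spatial.transform import Rotation as R
from bench import r
def ray(c,u,v):
    K=np.array([[c['fx'],0,c['cx']],[0,c['fy'],c['cy']],[0,0,1.]])
    p=cv2.undistortPoints(np.array([[[u,v]]],float),K,np.array(c['dist'],float))[0,0]
    return np.array(c['xyz']),R.from_quat(c['orientation']).apply([p[0],-p[1],-1])
def onz(c,u,v,z):
    o,d=ray(c,u,v); return o+d*(z-o[2])/d[2]
def proj(c,P):
    K=np.array([[c['fx'],0,c['cx']],[0,c['fy'],c['cy']],[0,0,1.]])
    q=R.from_quat(c['orientation']).inv().apply(np.atleast_2d(P)-np.array(c['xyz']))*[1,-1,-1]
    return cv2.projectPoints(q.reshape(-1,1,3),np.zeros(3),np.zeros(3),K,np.array(c['dist'],float))[0][:,0]
def snap(n,f):
    im=r.camera(n); cv2.imwrite('pics/'+f+'.png',im[:,:,::-1]); return im
E
python3 - <<'E'
from h import *
for n in ['scene','top','wrist']:
    print(n,r.calibration(n)); snap(n,n+'0')
s=r.read_state();print(s)
E
```

```text
pics
scene {'fx': 367.78946678200174, 'fy': 367.78946678200174, 'cx': 255.29599709499556, 'cy': 191.0009027215025, 'dist': array([-0.02682307,  0.        ,  0.        ,  0.        ,  0.        ]), 'xyz': array([-0.0988766 ,  0.70033861,  0.51139727]), 'orientation': array([-0.23819988,  0.43465516,  0.75222659, -0.43415534])}
top {'fx': 350.36049076752084, 'fy': 350.36049076752084, 'cx': 256.18300617668694, 'cy': 193.03765003335732, 'dist': array([-0.09619796,  0.        ,  0.        ,  0.        ,  0.        ]), 'xyz': array([0.35280005, 0.32878748, 0.94047903]), 'orientation': array([ 0.0538736 , -0.06833438, -0.70178789,  0.70705148])}
wrist {'fx': 339.5757765472479, 'fy': 339.5757765472479, 'cx': 256.6346173251322, 'cy': 190.69304964334268, 'dist': array([-6.16665236e-05,  0.00000000e+00,  0.00000000e+00,  0.00000000e+00,
        0.00000000e+00]), 'xyz': array([0.21314917, 0.59131025, 0.38376127]), 'orientation': array([-0.12246117, -0.07459079,  0.51797499,  0.84329199])}
{'time': 0.15, 'joint_positions': array([-1.1246141 ,  0.33275798, -0.06469546,  1.46072647,  0.0216205 ,
        1.34988949, -0.08846593]), 'joint_vel': array([ 0.0012785 , -0.00248704, -0.00064644, -0.0006029 ,  0.00148687,
        0.00011409, -0.00055455]), 'joint_torque': array([ 6.23723226e-04, -6.23633480e+01,  2.46415066e-02, -3.90137887e+01,
       -6.12555700e-02,  3.74051998e-02,  8.23734467e-05]), 'ee_pos': array([0.28226451, 0.55733824, 0.24092762]), 'eef_rot': array([ 0.16383067,  0.68784186, -0.1645866 ,  0.68770949]), 'ft_force': array([-1.01745322, -0.45946214,  0.45739967]), 'torque': array([ 0.03675002, -0.0376317 ,  0.03296696]), 'width': 0.08705416214801355}
```

View pics/top0.png

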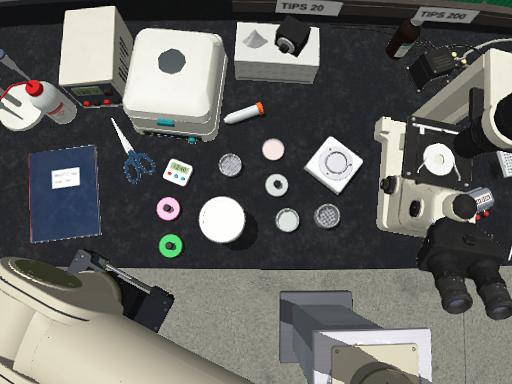

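View pics/scene0.png

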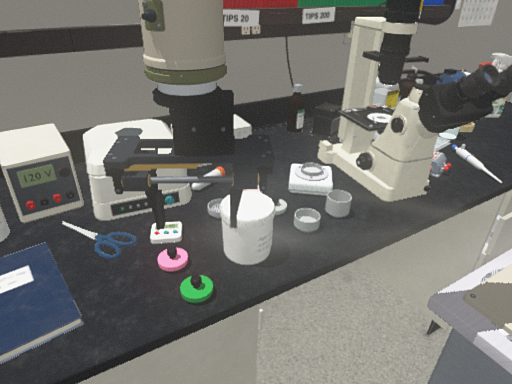

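View pics/wrist0.png

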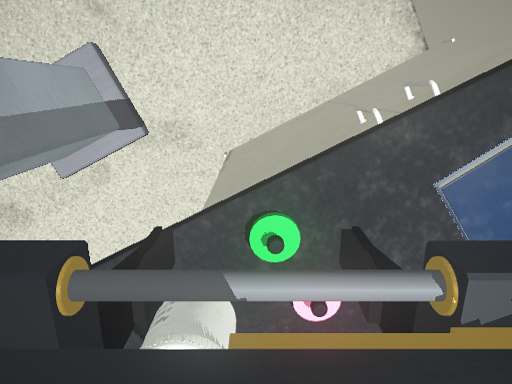

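Run:
```python
import cv2
a=cv2.imread('pics/top0.png')[125:245,195:375]; cv2.imwrite('pics/topz.png',cv2.resize(a,None,fx=4.4,fy=4.4,interpolation=2))
a=cv2.imread('pics/scene0.png')[150:260,190:370]; cv2.imwrite('pics/scz.png',cv2.resize(a,None,fx=4.4,fy=4.4,interpolation=2))
from h import *
c=r.calibration('top')
for n,u,v,z in [('231',231,164,.024),('petri',273,149,.012),('lid',277,185,.018),('287',287,220,.034),('327',327,216,.05),('shaker',333,163,.058),('jar',222,219,.118)]: print(n,onz(c,u,v,z))
```

```text
231 [0.59186911 0.37873307 0.024     ]
petri [0.63896187 0.26447635 0.012     ]
lid [0.53659759 0.25445111 0.018     ]
287 [0.44091285 0.23007465 0.034     ]
327 [0.45025049 0.12832185 0.05      ]
shaker [0.58900894 0.11001607 0.058     ]
jar [0.43391969 0.39236278 0.118     ]
```

View pics/topz.png

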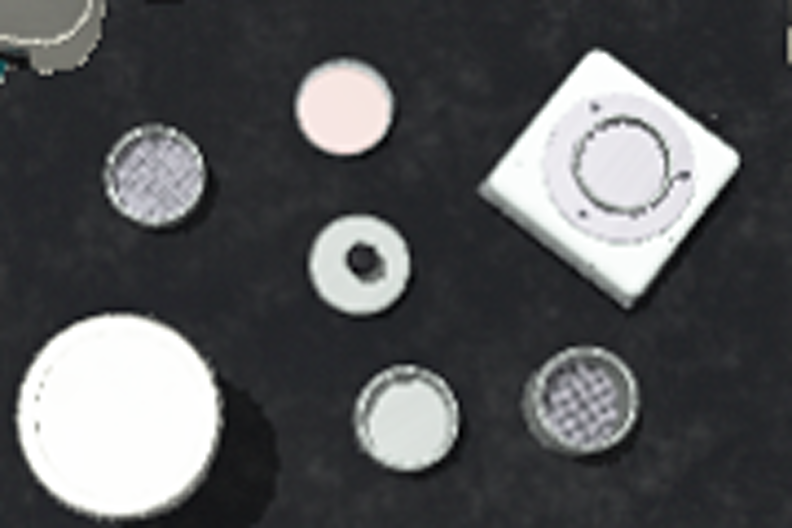

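View pics/scz.png

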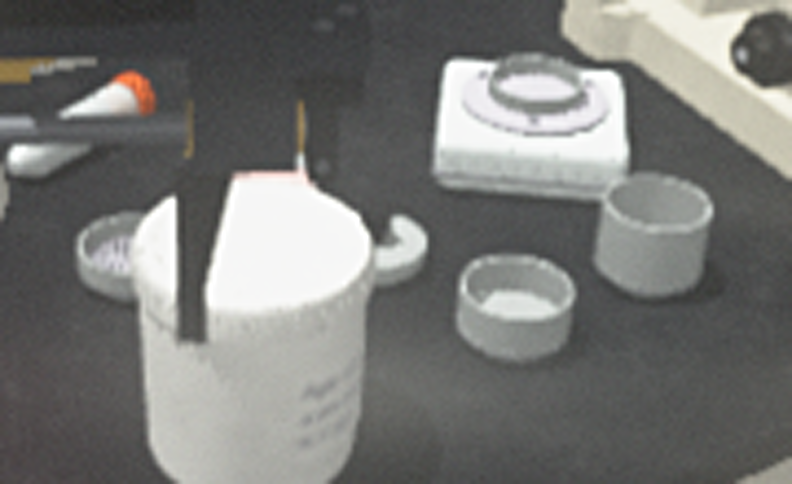

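```bash
cat >> h.py <<'E'
def tool():
    s=r.read_state(); M=R.from_quat(s['eef_rot']).as_matrix(); return np.array(s['ee_pos']),M,s
def go(P,yaw=None):
    """tool shift in cm to reach P (tool axes now), twist to bring jaw dir to yaw(deg, mod 180)"""
    p,M,s=tool(); d=M.T@(np.array(P)-p)*100
    y=np.degrees(np.arctan2(M[1,1],M[0,1])); out='shift %s jawyaw %.1f'%(np.round(d,2),y)
    if yaw is not None:
        dy=(yaw-y+90)%180-90; out+=' twist units %.2f'%(-dy/5)
    print(out,'from',np.round(p,4))
E
python3 - <<'E'
from h import *
p,M,s=tool(); print(np.round(M,4))
im=cv2.imread('pics/top0.png'); c=r.calibration('top')
hsv=cv2.cvtColor(im,cv2.COLOR_BGR2HSV)
g=cv2.cvtColor(im,cv2.COLOR_BGR2GRAY)
m=(cv2.GaussianBlur(g,(3,3),0)>85).astype(np.uint8)
cs,_=cv2.findContours(m,cv2.RETR_EXTERNAL,cv2.CHAIN_APPROX_NONE)
for k in cs:
    (x,y),rr=cv2.minEnclosingCircle(k)
    if 180<x<380 and 130<y<250 and rr>6: print('c',round(x,1),round(y,1),round(rr,1),[round(v,1) for q in cv2.fitEllipse(k)[:2] for v in q])
# predicted rims for guesses
G={'low':(.592,.379,.024),'lid':(.537,.254,.018),'pan':(.441,.230,.034),'tall':(.450,.128,.05),'ring':(.589,.110,.058)}
big=cv2.resize(im[125:245,195:375],None,fx=4.4,fy=4.4,interpolation=2)
t=np.linspace(0,2*np.pi,60)
for n,(x,y,z) in G.items():
    q=proj(c,np.c_[x+.03*np.cos(t),y+.03*np.sin(t),z+0*t]); print(n,q.min(0),q.max(0))
    for a in ((q-[195,125]+.5)*4.4): cv2.circle(big,tuple(int(v) for v in a),1,(0,0,255),-1)
cv2.imwrite('pics/ov.png',big)
E
```

```text
[[-4.000e-04  4.518e-01  8.921e-01]
 [-1.000e-03  8.921e-01 -4.518e-01]
 [-1.000e+00 -1.100e-03  1.000e-04]]
c 286.8 219.6 12.1 [286.8, 219.6, 23.3, 23.4]
c 326.9 215.8 13.0 [326.9, 215.5, 23.4, 25.6]
c 221.6 219.3 23.8 [221.4, 219.1, 46.3, 46.7]
c 276.3 184.6 11.7 [276.2, 184.7, 22.3, 22.5]
c 229.7 164.5 11.7 [229.7, 164.4, 22.3, 22.5]
c 272.8 148.8 11.4 [272.7, 148.9, 21.6, 21.9]
c 333.2 164.9 29.4 [333.5, 164.2, 49.8, 51.0]
low [219.7626388  153.22441496] [242.03061946 174.80381032]
lid [266.0249596  173.97388238] [288.28513451 195.85011947]
pan [275.52102506 208.52098634] [298.50634998 231.5128693 ]
tall [315.59309845 204.55268102] [338.61482849 227.74569458]
ring [321.70801007 151.99411761] [344.25998817 174.14637924]
```

View pics/ov.png

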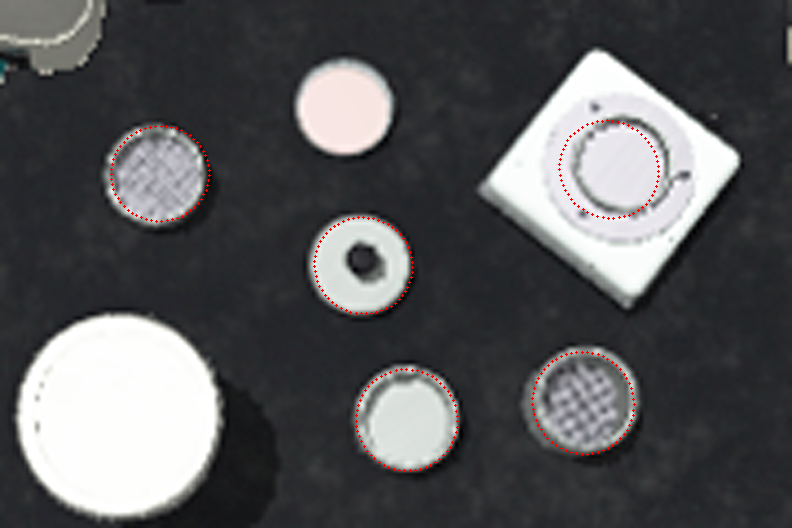

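Run:
```python
from h import *
im=cv2.imread('pics/top0.png'); c=r.calibration('top')
def z(u,v,f,w=28,h=28):
    a=im[v-h:v+h,u-w:u+w]; a=cv2.resize(a,None,fx=10,fy=10,interpolation=cv2.INTER_CUBIC); return a
A=z(335,163,10); B=z(327,216,10)
t=np.linspace(0,2*np.pi,90)
def dr(I,u,v,x,y,zz,rad,col):
    q=proj(c,np.c_[x+rad*np.cos(t),y+rad*np.sin(t),zz+0*t])
    for a in (q-[u-28,v-28]+.5)*10: cv2.circle(I,tuple(int(k) for k in a),1,col,-1)
P=onz(c,335.6,161.8,.058); print(P)
dr(A,335,163,P[0],P[1],.058,.0275,(0,0,255)); dr(A,335,163,P[0],P[1],.058,.03,(0,255,0)); dr(A,335,163,P[0],P[1],.046,.047,(255,0,0))
P=onz(c,327.3,215.7,.05); print(P)
dr(B,327,216,P[0],P[1],.05,.0275,(0,0,255)); dr(B,327,216,P[0],P[1],.05,.03,(0,255,0))
cv2.imwrite('pics/z2.png',cv2.resize(np.hstack([A,B]),(800,400)))
for n,u,v,zz in [('low',229.7,164.3,.023),('lid',276.2,184.6,.017),('pan',286.8,219.6,.032)]: print(n,onz(c,u,v,zz))
```

```text
[0.59236781 0.10296884 0.058     ]
[0.4510305  0.12751913 0.05      ]
low [0.59126094 0.38227584 0.023     ]
lid [0.53787277 0.25652331 0.017     ]
pan [0.44214956 0.23037139 0.032     ]
```

View pics/z2.png

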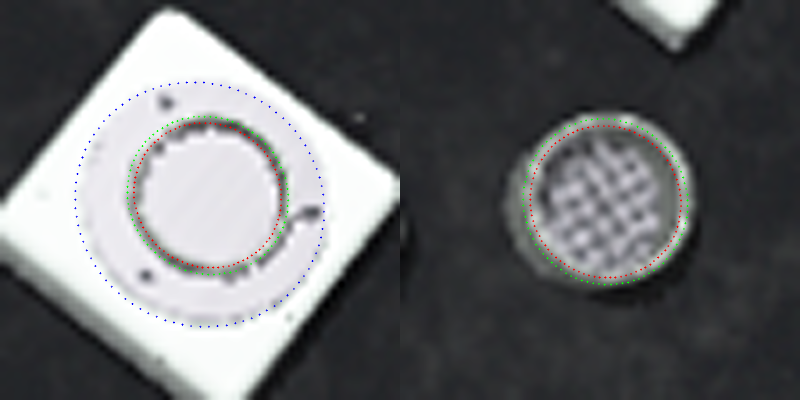

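Run:
```python
from h import *
go([.442,.230,.20],-15)
print(onz(r.calibration('top'),338,194.5,0.0))
```

```text
shift [  4.12 -21.98  29.04] jawyaw 63.1 twist units 15.63 from [0.2823 0.5573 0.2409]
[0.51530036 0.08473043 0.        ]
```

Emit:
drive_tool --pt "1 -5 7 4" --pt "2 -10 14 8" --pt "3 -15 21 12" --pt "4.1 -22 29 15.6" --pt "4.1 -22 29 15.6" --pt "4.1 -22 29 15.6" --pt "4.1 -22 29 15.6" --pt "4.1 -22 29 15.6" --pt "4.1 -22 29 15.6" --pt "4.1 -22 29 15.6" --pt "4.1 -22 29 15.6" --pt "4.1 -22 29 15.6" --grip 0 --force 25

```text
time: 1.15
ee_pos: [0.4418, 0.2297, 0.2004]
eef_rot: [-0.562, -0.429, 0.562, -0.429]
ft_force: [0.1, 0.9, 0.2]
width: 0.0872
```

Run:
```python
from h import *
snap('scene','s1');snap('wrist','w1');snap('top','t1')
print(r.read_state()['joint_positions'].round(2))
go([.442,.230,.03],-15)
```

```text
[-0.82  0.07  0.26  1.86 -0.02  1.21 -0.81]
shift [17.05  0.07  0.05] jawyaw -14.6 twist units 0.08 from [0.4414 0.2306 0.2005]
```

View pics/s1.png

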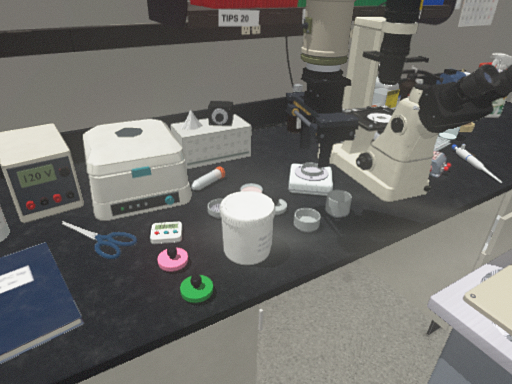

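View pics/w1.png

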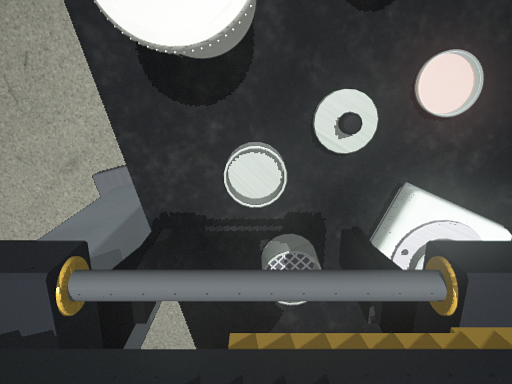

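View pics/t1.png

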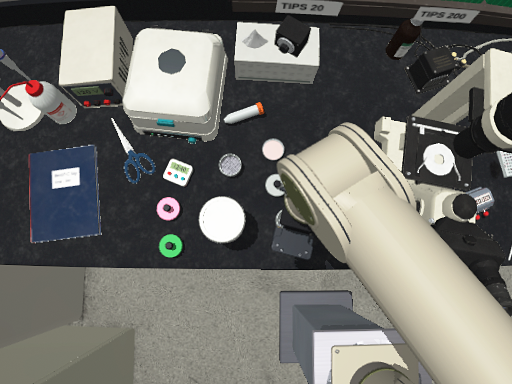

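Run:
```python
from h import *
c=r.calibration('scene');print(proj(c,[[.442,.23,.2],[.442,.23,.034]]))
w=r.calibration('wrist');print(w['xyz'],proj(w,[[.442,.23,.034],[.451,.127,.05],[.538,.2565,.018],[.592,.1025,.058]]))
print(onz(w,255,172,.034),onz(w,346,121,.018), tool()[0])
```

```text
[[314.27563682 148.55973646]
 [307.07965101 214.46165905]]
[0.46161051 0.3047945  0.34338679] [[256.66942394 176.10065319]
 [292.26826842 277.14506569]
 [348.22631664 120.56387338]
 [444.9355652  270.48944284]]
[0.44148574 0.23421416 0.034     ] [0.53589893 0.25663051 0.018     ] [0.44144315 0.2306323  0.2004625 ]
```

Emit:
drive_tool --pt "4 0.1 0 0" --pt "8 0.1 0 0" --pt "12 0.1 0 0" --pt "15 0.1 0 0" --pt "17 0.1 0 0" --pt "17 0.1 0 0" --pt "17 0.1 0 0" --pt "17 0.1 0 0"

```text
time: 1.97
ee_pos: [0.4434, 0.2308, 0.032]
eef_rot: [0.561, 0.432, -0.559, 0.432]
ft_force: [-0.0, -0.2, 0.2]
width: 0.0868
```

Run:
```python
from h import *
snap('wrist','w2'); print(tool()[2]['ft_force'])
go([.442,.231,.03],-15)
```

```text
[0.10575809 1.30864736 1.06427371]
shift [ 0.23 -0.17  0.04] jawyaw -14.8 twist units 0.04 from [0.4437 0.2309 0.0323]
```

View pics/w2.png

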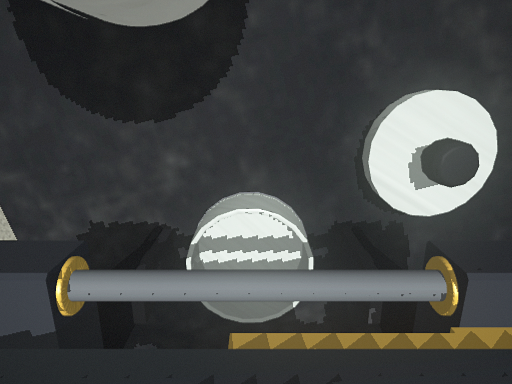

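Emit:
drive_tool --pt "0.1 0 0 0" --pt "0.1 0 0 0" --pt "0.1 0 0 0" --pt "0.1 0 0 0" --pt "0.1 0 0 0" --pt "0.1 0 0 0" --pt "0.1 0 0 0" --pt "0.1 0 0 0" --grip 255 --force 25

```text
time: 2.68
ee_pos: [0.4426, 0.2302, 0.0298]
eef_rot: [0.56, 0.431, -0.56, 0.431]
ft_force: [-1.8, -0.1, 5.6]
width: 0.0599
```

Run:
```python
from h import *
go([.5916,.1025,.12],0)
```

```text
shift [-9.03 17.68  8.53] jawyaw -14.9 twist units -2.97 from [0.4426 0.2302 0.0298]
```

Emit:
drive_tool --pt "-4 0 0 0" --pt "-8 0 0 0" --pt "-9 4 2 -1" --pt "-9 8 4 -2" --pt "-9 12 6 -3" --pt "-9 15 7.3 -3" --pt "-9 17.7 8.5 -3" --pt "-9 17.7 8.5 -3" --pt "-9 17.7 8.5 -3" --pt "-9 17.7 8.5 -3" --pt "-9 17.7 8.5 -3"

```text
time: 3.6
ee_pos: [0.5911, 0.1038, 0.1192]
eef_rot: [0.499, 0.501, -0.499, 0.501]
ft_force: [0.5, 1.5, -1.1]
width: 0.0592
```

Run:
```python
from h import *
snap('wrist','w3'); a=snap('scene','s3'); print(tool()[2]['ft_force'],tool()[2]['width'])
cv2.imwrite('pics/s3z.png',cv2.resize(a[110:250,230:400,::-1],None,fx=4,fy=4,interpolation=2))
go([.5916,.1025,.08],0)
```

```text
[ 0.05486633  0.08688497 -1.61174638] 0.059600187671288336
shift [3.95 0.04 0.13] jawyaw 0.3 twist units 0.05 from [0.5912 0.1038 0.1195]
```

View pics/w3.png

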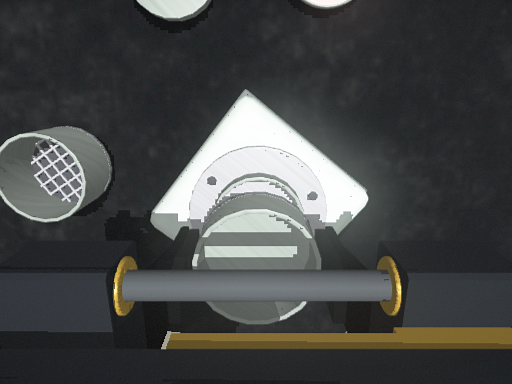

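View pics/s3z.png

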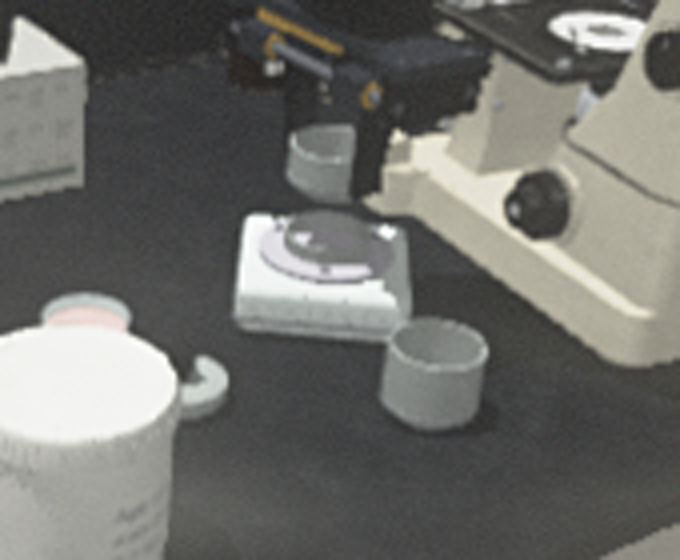

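Run:
```python
from h import *
w=r.calibration('wrist'); t=np.linspace(0,2*np.pi,90)
for y in (.1005,.1025,.1045):
    for x in (.59,.5916): 
        q=proj(w,np.c_[x+.047*np.cos(t),y+.047*np.sin(t),.046+0*t]); q2=proj(w,np.c_[x+.03*np.cos(t),y+.03*np.sin(t),.058+0*t]);print(y,x,'table top v',q[:,1].min(),'u',q[:,0].min(),q[:,0].max(),'ring top',q2[:,1].min())
p=tool()[0]; q=proj(w,np.c_[p[0]+.03*np.cos(t),p[1]+.03*np.sin(t),p[2]+.004+0*t]); print(q.min(0),q.max(0))
im=cv2.imread('pics/w3.png'); cv2.imwrite('pics/w3z.png',cv2.resize(im[130:330,150:370],None,fx=3,fy=3,interpolation=2))
```

```text
0.1005 0.59 table top v 144.05705209210305 u 184.84808609783772 323.7046380037265 ring top 174.39046443158264
0.1005 0.5916 table top v 144.0668333033398 u 187.21328530891844 326.07364780860775 ring top 174.40043439720813
0.1025 0.59 table top v 140.92447041389784 u 184.68199802270289 323.88206910694737 ring top 171.2397839853037
0.1025 0.5916 table top v 140.9342895463515 u 187.05304354552206 326.2569440822263 ring top 171.24979366325715
0.1045 0.59 table top v 137.7754456503376 u 184.51508752212297 324.0603804939909 ring top 168.0720348875468
0.1045 0.5916 table top v 137.78530296778882 u 186.89200830998965 326.4411497332227 ring top 168.0820845622705
[189.94887738 203.04201654] [321.60850174 321.27883286]
```

View pics/w3z.png

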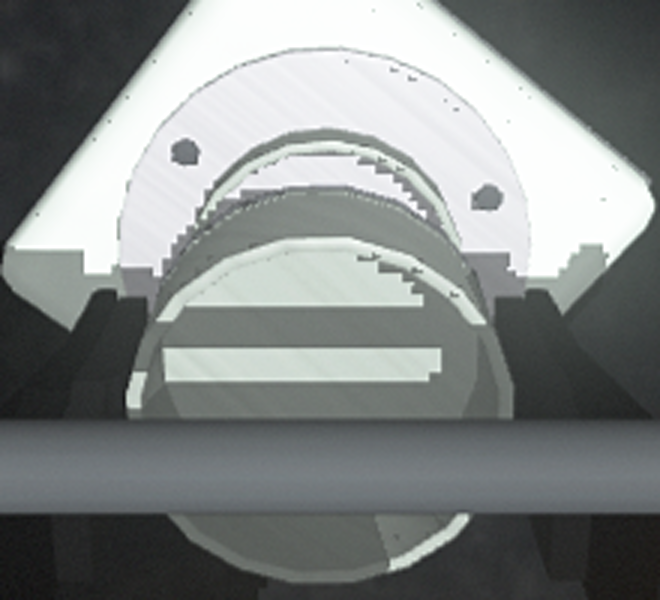

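Emit:
drive_tool --pt "0 0.08 0.26 0" --pt "1 0.08 0.26 0" --pt "2 0.08 0.26 0" --pt "2.6 0.08 0.26 0" --pt "3.0 0.08 0.26 0" --pt "3.4 0.08 0.26 0" --pt "3.7 0.08 0.26 0" --pt "3.9 0.08 0.26 0" --pt "3.9 0.08 0.26 0"

```text
time: 4.45
ee_pos: [0.5927, 0.0999, 0.0802]
eef_rot: [0.499, 0.501, -0.499, 0.501]
ft_force: [0.2, -0.0, -1.5]
width: 0.0595
```

Run:
```python
from h import *
im=snap('wrist','w4'); print(tool()[2]['ft_force'],tool()[2]['width'],tool()[0])
cv2.imwrite('pics/w4z.png',cv2.resize(im[130:330,150:370,::-1],None,fx=3,fy=3,interpolation=2))
```

```text
[ 0.30455695 -0.82709713 -1.86587126] 0.059479580624184396 [0.59282277 0.09991436 0.08055471]
```

View pics/w4z.png

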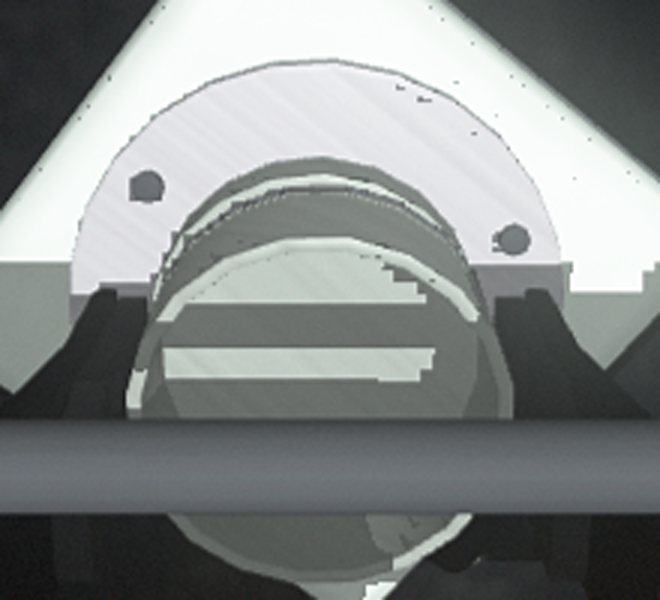

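Emit:
drive_tool --pt "0 0 0 0" --pt "0 0 0 0" --pt "0 0 0 0" --pt "0 0 0 0" --pt "0 0 0 0" --grip 0

```text
time: 4.92
ee_pos: [0.5929, 0.0999, 0.0807]
eef_rot: [0.5, 0.501, -0.499, 0.501]
ft_force: [-0.5, 0.4, -0.5]
width: 0.083
```

Emit:
drive_tool --pt "-2 0 0 0" --pt "-5 0 0 0" --pt "-8 0 0 0" --pt "-11 0 0 0" --pt "-11 0 0 0" --pt "-11 0 0 0"

```text
time: 5.42
ee_pos: [0.5937, 0.1001, 0.1925]
eef_rot: [0.501, 0.5, -0.498, 0.501]
ft_force: [-0.9, 0.2, -0.1]
width: 0.0869
```

Run:
```python
from h import *
im=snap('wrist','w5'); print(tool()[2]['ft_force'],tool()[2]['width'],tool()[0])
go([.5915,.382,.19],60)
a=snap('scene','s5')
cv2.imwrite('pics/w5z.png',np.hstack([cv2.resize(im[90:330,130:370,::-1],(400,400)),cv2.resize(a[150:230,280:360,::-1],(400,400))]))
```

```text
[ 0.30058628 -0.37745384 -0.72631828] 0.08694801414420932 [0.592867   0.100021   0.19078902]
shift [  0.09  -0.06 -28.2 ] jawyaw 0.1 twist units -11.97 from [0.5929 0.1    0.1908]
```

View pics/w5z.png

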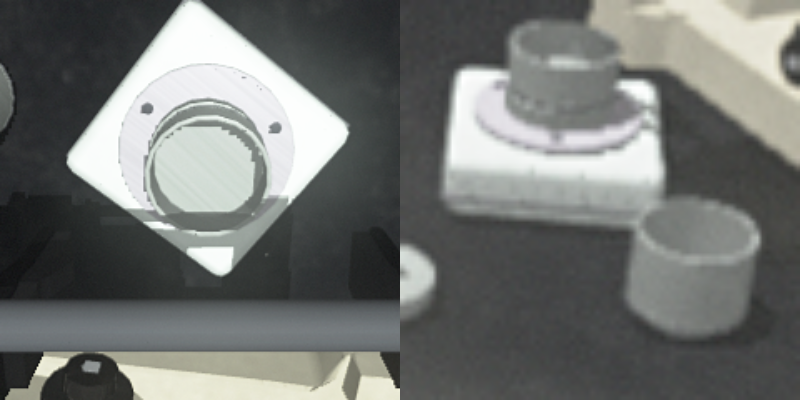

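Run:
```python
from h import *
w=r.calibration('wrist'); print(onz(w,254.2,196.8,.084)); print(r.read_state()['joint_positions'].round(2))
```

```text
[0.5907392 0.0980683 0.084    ]
[-0.54  0.32  0.36  1.62 -0.12  1.23 -0.15]
```

Emit:
drive_tool --pt "0 0 -4 -1.4" --pt "0 0 -8 -2.8" --pt "0 0 -12 -4.2" --pt "0 0 -16 -5.6" --pt "0 0 -20 -7" --pt "0 0 -24 -8.4" --pt "0 0 -28.2 -9.8" --pt "0.1 -0.1 -28.2 -11.2" --pt "0.1 -0.1 -28.2 -12" --pt "0.1 -0.1 -28.2 -12" --pt "0.1 -0.1 -28.2 -12" --pt "0.1 -0.1 -28.2 -12"

```text
time: 6.52
ee_pos: [0.5911, 0.381, 0.1888]
eef_rot: [0.183, 0.683, -0.184, 0.683]
ft_force: [-0.2, 0.3, 0.4]
width: 0.0866
```

Run:
```python
from h import *
im=snap('wrist','w6'); w=r.calibration('wrist'); print(proj(w,[[.5915,.382,.024],[.538,.2565,.018]]))
go([.5915,.382,.029],60); print(r.read_state()['joint_positions'].round(2))
```

```text
[[258.74470886 175.99756332]
 [118.35915416 191.17086885]]
shift [ 1.601e+01  1.000e-01 -1.000e-02] jawyaw 60.0 twist units -0.01 from [0.5912 0.3812 0.1891]
[-0.7   0.53  0.09  1.3  -0.05  1.32  0.44]
```

View pics/w6.png

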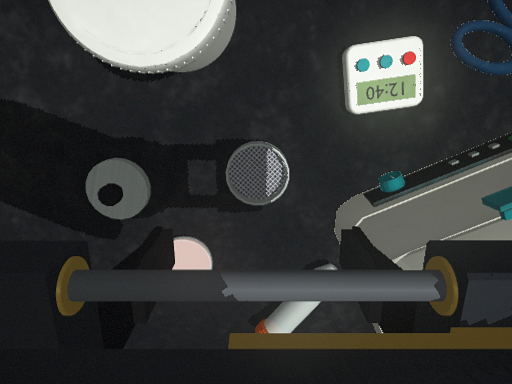

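Run:
```python
from h import *
c=r.calibration('top')
for u,v in [(213,139),(192,142),(135,131)]:
  for z in (0,.06): print(u,v,z,onz(c,u,v,z)[:2])
w=r.calibration('wrist')
for u,v in [(340,235),(380,183)]:
  for z in (0.02,.06): print(u,v,z,onz(w,u,v,z)[:2])
```

```text
213 139 0 [0.66999381 0.4319405 ]
213 139 0.06 [0.64975771 0.42535962]
192 142 0 [0.66072303 0.49056732]
192 142 0.06 [0.64107839 0.48024621]
135 131 0 [0.69261058 0.65455061]
135 131 0.06 [0.6709316  0.63376781]
340 235 0.02 [0.68539605 0.42136056]
340 235 0.06 [0.6647255  0.42104417]
380 183 0.02 [0.65613622 0.47797181]
380 183 0.06 [0.63921624 0.4703989 ]
```

Emit:
drive_tool --pt "3 0 0 -1.4" --pt "6 0 0 -2.8" --pt "9 0.1 0 -4.2" --pt "10 0.1 0 -5.6" --pt "11 0.1 0 -7" --pt "13 0.1 0 -7" --pt "15 0.1 0 -7" --pt "16 0.1 0 -7" --pt "16 0.1 0 -7" --pt "16 0.1 0 -7"

```text
time: 7.4
ee_pos: [0.5916, 0.3825, 0.0297]
eef_rot: [-0.031, 0.707, 0.031, 0.706]
ft_force: [0.1, -0.1, 0.2]
width: 0.087
```

Run:
```python
from h import *
im=snap('wrist','w7'); print(tool()[2]['ft_force'])
go([.5915,.382,.029],95); print(r.read_state()['joint_positions'].round(2))
```

```text
[-0.5593764   0.01654091  0.92186497]
shift [ 0.16 -0.09 -0.07] jawyaw 95.1 twist units 0.02 from [0.5921 0.383  0.0306]
[-0.62  0.67 -0.03  1.42  0.02  1.05  1.01]
```

View pics/w7.png

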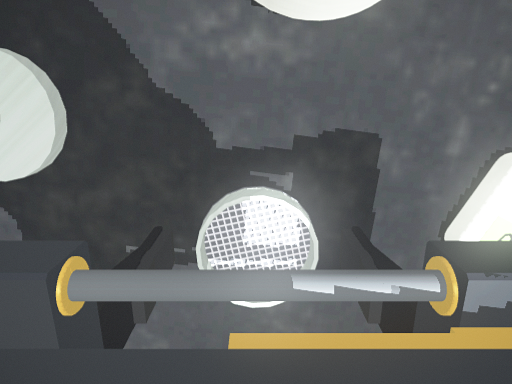

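Run:
```python
from h import *
w=r.calibration('wrist'); p=tool()[0];t=np.linspace(0,6.28,90)
q=proj(w,np.c_[p[0]+.03*np.cos(t),p[1]+.03*np.sin(t),.024+0*t]); print(q.min(0),q.max(0))
```

```text
[197.92198709 197.78282655] [321.17574233 309.28980666]
```

Emit:
drive_tool --pt "0.1 0 0 0" --pt "0.1 0 0 0" --pt "0.1 0 0 0" --pt "0.1 0 0 0" --pt "0.1 0 0 0" --pt "0.1 0 0 0" --pt "0.1 0 0 0" --pt "0.1 0 0 0" --grip 255

```text
time: 8.12
ee_pos: [0.5917, 0.3829, 0.0289]
eef_rot: [-0.032, 0.706, 0.032, 0.707]
ft_force: [-0.6, -0.9, 3.8]
width: 0.0595
```

Run:
```python
from h import *
go([.5920,.100,.15],0)
```

```text
shift [-12.12 -28.17  -2.5 ] jawyaw 95.1 twist units -16.97 from [0.5917 0.3829 0.0289]
```

Emit:
drive_tool --pt "-4 0 0 0" --pt "-8 0 0 0" --pt "-11.1 -3 -0.3 1.4" --pt "-11.1 -7 -0.6 2.8" --pt "-11.1 -11 -1 4.2" --pt "-11.1 -15 -1.3 5.6" --pt "-11.1 -19 -1.7 7" --pt "-11.1 -23 -2 8.4" --pt "-11.1 -26 -2.3 9.8" --pt "-11.1 -28.2 -2.5 11.2" --pt "-11.1 -28.2 -2.5 12.6" --pt "-11.1 -28.2 -2.5 14" --pt "-11.1 -28.2 -2.5 15.4" --pt "-11.1 -28.2 -2.5 16.8" --pt "-11.1 -28.2 -2.5 18.2" --pt "-11.1 -28.2 -2.5 19" --pt "-11.1 -28.2 -2.5 19" --pt "-11.1 -28.2 -2.5 19" --pt "-11.1 -28.2 -2.5 19"

```text
time: 9.7
ee_pos: [0.5918, 0.0997, 0.1394]
eef_rot: [0.499, 0.501, -0.499, 0.501]
ft_force: [0.5, 0.2, -1.5]
width: 0.0595
```

Run:
```python
from h import *
im=snap('wrist','w8'); print(tool()[2]['ft_force'],tool()[2]['width'])
w=r.calibration('wrist'); p=tool()[0];t=np.linspace(0,6.28,90)
I=cv2.resize(im[130:330,150:370,::-1],None,fx=3,fy=3,interpolation=2)
def d(x,y,z,rad,col):
    for a in (proj(w,np.c_[x+rad*np.cos(t),y+rad*np.sin(t),z+0*t])-[150,130]+.5)*3: cv2.circle(I,tuple(int(k) for k in a),1,col,-1)
d(p[0],p[1],p[2]-.005,.03,(0,0,255)); d(.592,.1,.084,.03,(0,255,0)); d(.592,.1,.046,.047,(255,0,0))
cv2.imwrite('pics/w8z.png',I)
go([.5920,.100,.105],0); print(r.read_state()['joint_positions'].round(2))
```

```text
[ 0.03392278 -0.51957756 -1.13591892] 0.059192039044847045
shift [ 3.44  0.02 -0.03] jawyaw 0.3 twist units 0.05 from [0.5918 0.0997 0.1394]
[-0.51  0.36  0.33  1.67 -0.12  1.13 -0.14]
```

View pics/w8z.png

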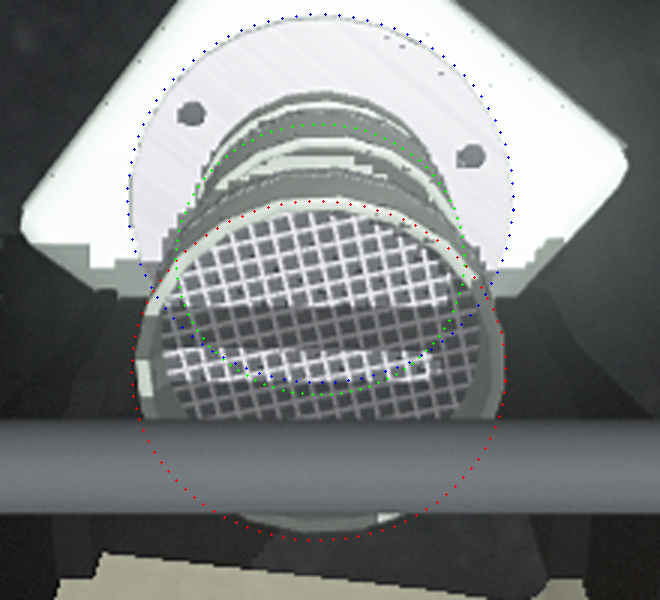

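Emit:
drive_tool --pt "0 0 0.26 0" --pt "0.8 0 0.26 0" --pt "1.5 0 0.26 0" --pt "2.0 0 0.26 0" --pt "2.5 0 0.26 0" --pt "2.9 0 0.26 0" --pt "3.2 0 0.26 0" --pt "3.4 0 0.26 0" --pt "3.4 0 0.26 0"

```text
time: 10.5
ee_pos: [0.5919, 0.0971, 0.1052]
eef_rot: [0.499, 0.501, -0.499, 0.501]
ft_force: [-0.0, -0.0, -0.9]
width: 0.0599
```

```bash
cat >> h.py <<'E'
def ov(f,circ,x0=150,y0=130):
    im=snap('wrist',f); s=tool()[2]; print(s['ft_force'].round(1),round(s['width'],4))
    w=r.calibration('wrist'); t=np.linspace(0,6.28,90)
    I=cv2.resize(im[y0:y0+200,x0:x0+220,::-1],None,fx=3,fy=3,interpolation=2)
    for x,y,z,rad,col in circ:
        for a in (proj(w,np.c_[x+rad*np.cos(t),y+rad*np.sin(t),z+0*t])-[x0,y0]+.5)*3: cv2.circle(I,tuple(int(k) for k in a),1,col,-1)
    cv2.imwrite('pics/'+f+'z.png',I)
E
python3 - <<'E'
from h import *
p=tool()[0]; ov('w9',[(p[0],p[1],p[2]-.005,.03,(0,0,255)),(.592,.0978,.084,.03,(0,255,0))]); go([.592,.097,.105],0)
E
```

```text
[-1.  -0.7 -0.5] 0.0594
shift [0.05 0.   0.01] jawyaw 0.1 twist units 0.03 from [0.592  0.0971 0.1055]
```

View pics/w9z.png

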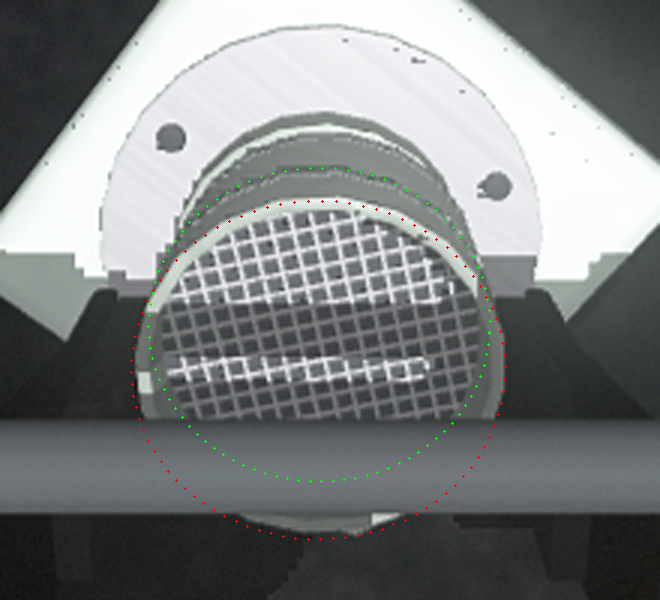

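Emit:
drive_tool --pt "0.05 0 0 0" --pt "0.05 0 0 0" --pt "0.05 0 0 0" --pt "0.05 0 0 0" --pt "0.05 0 0 0" --grip 0

```text
time: 10.97
ee_pos: [0.592, 0.0971, 0.1052]
eef_rot: [0.5, 0.501, -0.499, 0.501]
ft_force: [-0.3, -0.1, -0.1]
width: 0.0833
```

Emit:
drive_tool --pt "-2 0 0 0" --pt "-5 0 0 0" --pt "-8 0 0 0" --pt "-10 0 0 0" --pt "-10 0 0 0" --pt "-10 0 0 0"

```text
time: 11.47
ee_pos: [0.5925, 0.0972, 0.2062]
eef_rot: [0.5, 0.5, -0.499, 0.501]
ft_force: [-0.6, -0.0, -0.3]
width: 0.0872
```

Run:
```python
from h import *
ov('w10',[(.592,.0985,.1,.03,(0,255,0)),(.592,.0978,.084,.03,(0,0,255))],130,110); go([.451,.127,.2],5)
a=snap('scene','s10'); cv2.imwrite('pics/s10z.png',cv2.resize(a[140:240,270:370,::-1],(600,600),interpolation=2))
```

```text
[-0.5  0.3 -0.8] 0.0868
shift [  0.48 -14.07  -3.03] jawyaw 0.1 twist units -0.97 from [0.5918 0.0971 0.2048]
```

View pics/w10z.png

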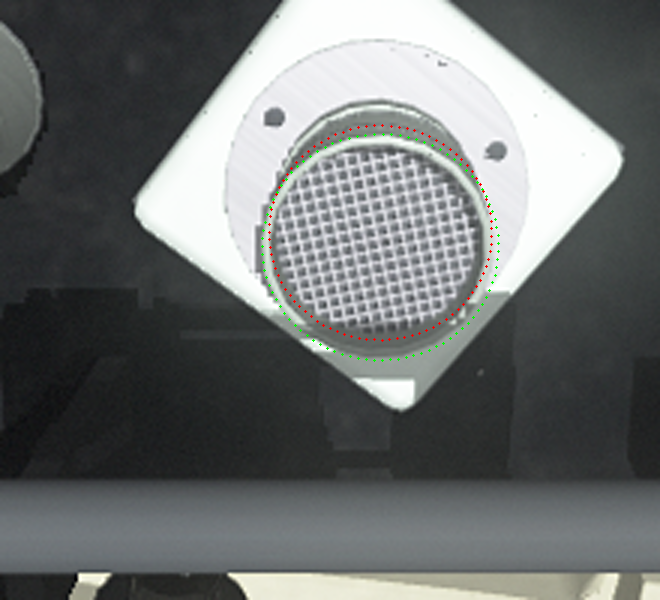

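View pics/s10z.png

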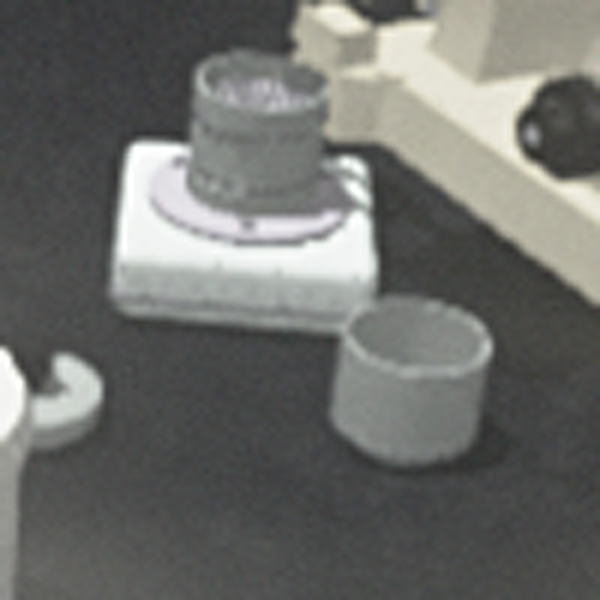

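Emit:
drive_tool --pt "0 -4 -1 -0.3" --pt "0 -8 -2 -0.6" --pt "0 -12 -3 -1" --pt "0.5 -14.1 -3 -1" --pt "0.5 -14.1 -3 -1" --pt "0.5 -14.1 -3 -1" --pt "0.5 -14.1 -3 -1"

```text
time: 12.15
ee_pos: [0.4512, 0.1265, 0.1997]
eef_rot: [0.477, 0.522, -0.477, 0.522]
ft_force: [0.5, -0.0, 0.0]
width: 0.0872
```

Run:
```python
from h import *
ov('w11',[(.451,.127,.05,.03,(0,255,0))],150,90); go([.451,.127,.038],5)
```

```text
[ 0.5 -0.4  0.1] 0.0873
shift [16.18 -0.05 -0.07] jawyaw 5.1 twist units 0.02 from [0.4516 0.1264 0.1998]
```

View pics/w11z.png

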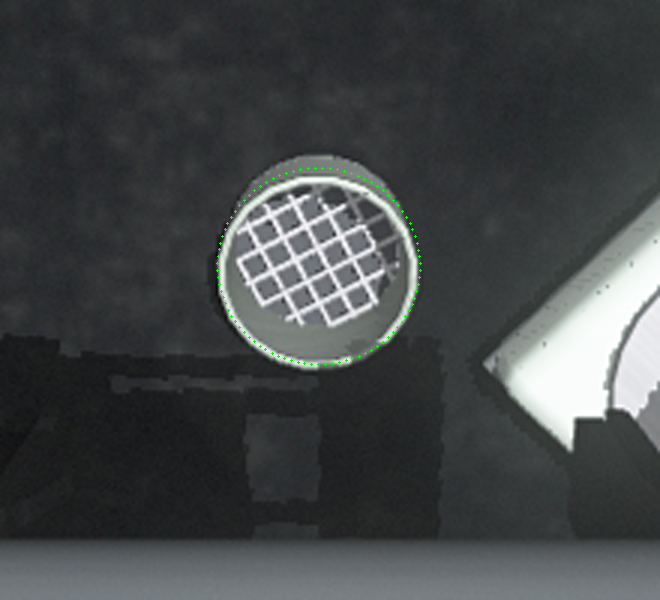

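Emit:
drive_tool --pt "4 -0.1 0 0" --pt "8 -0.1 0 0" --pt "11 -0.1 0 0" --pt "14 -0.1 0 0" --pt "16.1 -0.1 0 0" --pt "16.1 -0.1 0 0" --pt "16.1 -0.1 0 0" --pt "16.1 -0.1 0 0"

```text
time: 12.87
ee_pos: [0.4511, 0.1267, 0.0401]
eef_rot: [0.478, 0.521, -0.477, 0.522]
ft_force: [0.1, 0.6, -0.3]
width: 0.087
```

Emit:
drive_tool --pt "0.1 0 0 0" --pt "0.1 0 0 0" --pt "0.1 0 0 0" --pt "0.1 0 0 0" --pt "0.1 0 0 0" --pt "0.1 0 0 0" --pt "0.1 0 0 0" --pt "0.1 0 0 0" --grip 255

```text
time: 13.53
ee_pos: [0.45, 0.1268, 0.0384]
eef_rot: [0.477, 0.522, -0.477, 0.522]
ft_force: [-2.2, -0.4, 6.7]
width: 0.0596
```

Run:
```python
from h import *
p=tool()[0];print(p); ov('w12',[(p[0],p[1],.05,.03,(0,255,0))],150,150); go([.592,.0985,.17],0)
```

```text
[0.45004525 0.12675722 0.03836375]
[-1.5 -0.4  6.8] 0.0596
shift [-13.16  13.89   4.08] jawyaw 5.1 twist units 1.03 from [0.4501 0.1268 0.0384]
```

View pics/w12z.png

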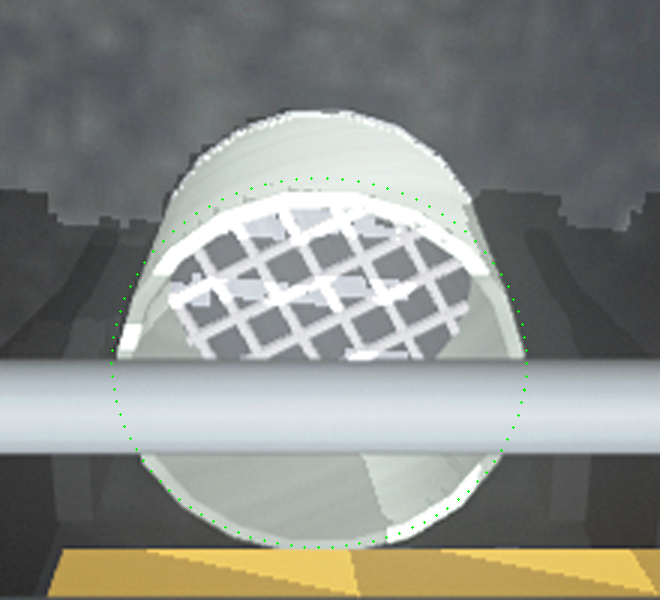

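Emit:
drive_tool --pt "-4 0 0 0" --pt "-8 0 0 0" --pt "-12 0 0 0" --pt "-12.7 4 1.1 0.3" --pt "-12.7 8 2.3 0.6" --pt "-12.7 12 3.4 1" --pt "-12.7 13.9 4 1" --pt "-12.7 13.9 4 1" --pt "-12.7 13.9 4 1" --pt "-12.7 13.9 4 1" --pt "-12.7 13.9 4 1"

```text
time: 14.5
ee_pos: [0.5908, 0.0998, 0.1648]
eef_rot: [0.499, 0.501, -0.499, 0.501]
ft_force: [0.5, 0.6, -1.6]
width: 0.0598
```

Run:
```python
from h import *
p=tool()[0];print(p); ov('w13',[(p[0],p[1]-.001,p[2]+.0116,.03,(0,255,0)),(.592,.0985,.1,.03,(0,0,255)),(p[0],p[1]-.001,p[2]+.0116-.042,.03,(255,0,0))],150,130); go([.592,.0995,.1304],0)
```

```text
[0.59084492 0.09978162 0.16483517]
[ 0.6  0.1 -1.9] 0.0596
shift [3.47 0.1  0.04] jawyaw 0.2 twist units 0.04 from [0.591  0.0998 0.1651]
```

View pics/w13z.png

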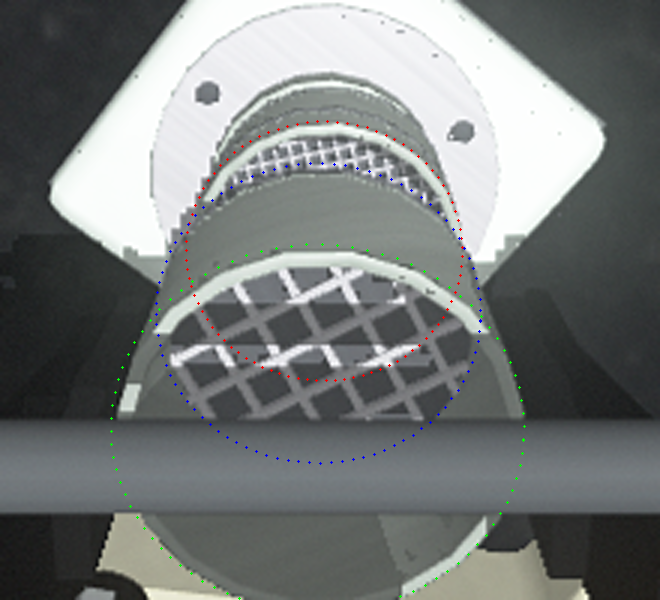

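Emit:
drive_tool --pt "0 0.1 -0.05 0" --pt "0.8 0.1 -0.05 0" --pt "1.5 0.1 -0.05 0" --pt "2.0 0.1 -0.05 0" --pt "2.5 0.1 -0.05 0" --pt "2.9 0.1 -0.05 0" --pt "3.2 0.1 -0.05 0" --pt "3.4 0.1 -0.05 0" --pt "3.4 0.1 -0.05 0"

```text
time: 15.3
ee_pos: [0.5929, 0.0997, 0.1308]
eef_rot: [0.499, 0.501, -0.499, 0.501]
ft_force: [-0.3, -0.4, -1.1]
width: 0.0596
```

Run:
```python
from h import *
p=tool()[0];print(p); ov('w14',[],150,130); go([.592,.0995,.1304],0)
```

```text
[0.59288921 0.0997371  0.13084   ]
[ 0.8 -0.4 -0.7] 0.0595
shift [ 0.07 -0.1   0.02] jawyaw 0.1 twist units 0.03 from [0.593  0.0997 0.1311]
```

View pics/w14z.png

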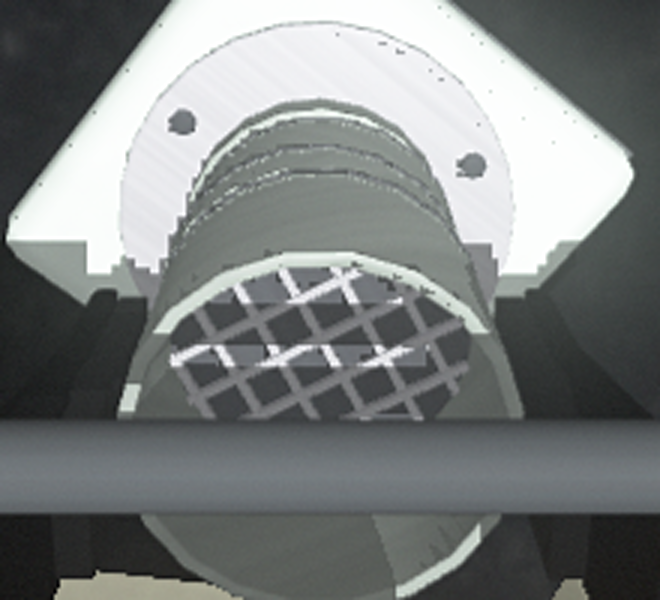

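Emit:
drive_tool --pt "0.05 0 0 0" --pt "0.05 0 0 0" --pt "0.05 0 0 0" --pt "0.05 0 0 0" --pt "0.05 0 0 0" --grip 0

```text
time: 15.77
ee_pos: [0.593, 0.0998, 0.1307]
eef_rot: [0.5, 0.501, -0.499, 0.501]
ft_force: [-0.7, 0.1, 1.3]
width: 0.0836
```

Emit:
drive_tool --pt "-2 0 0 0" --pt "-5 0 0 0" --pt "-9 0 0 0" --pt "-12 0 0 0" --pt "-12 0 0 0" --pt "-12 0 0 0"

```text
time: 16.27
ee_pos: [0.5938, 0.0999, 0.2526]
eef_rot: [0.501, 0.5, -0.498, 0.501]
ft_force: [-0.1, 0.3, -0.6]
width: 0.0871
```

Run:
```python
from h import *
ov('w15',[(.592,.0985,.142,.03,(0,255,0))],130,130); go([.5375,.256,.2],-25)
a=snap('scene','s15'); cv2.imwrite('pics/s15z.png',cv2.resize(a[120:240,260:380,::-1],(600,600),interpolation=2))
```

```text
[-0.2  0.3 -0.5] 0.0871
shift [  5.08  -5.51 -15.63] jawyaw 0.1 twist units 5.03 from [0.593  0.0998 0.2508]
```

View pics/w15z.png

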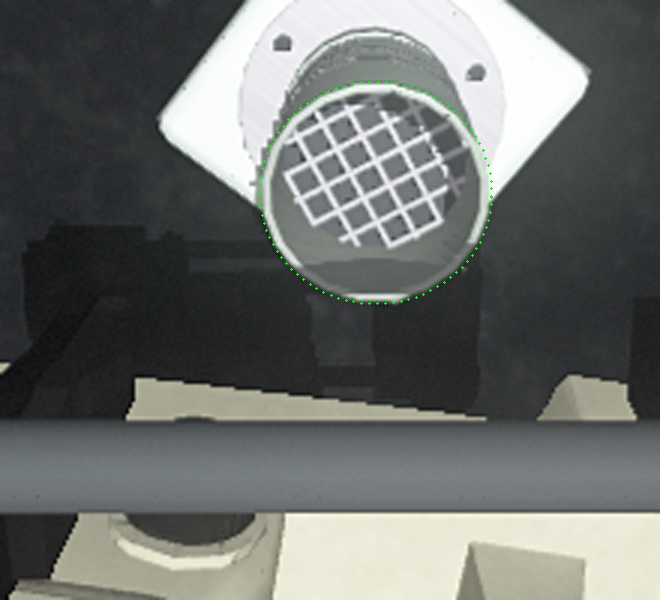

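View pics/s15z.png

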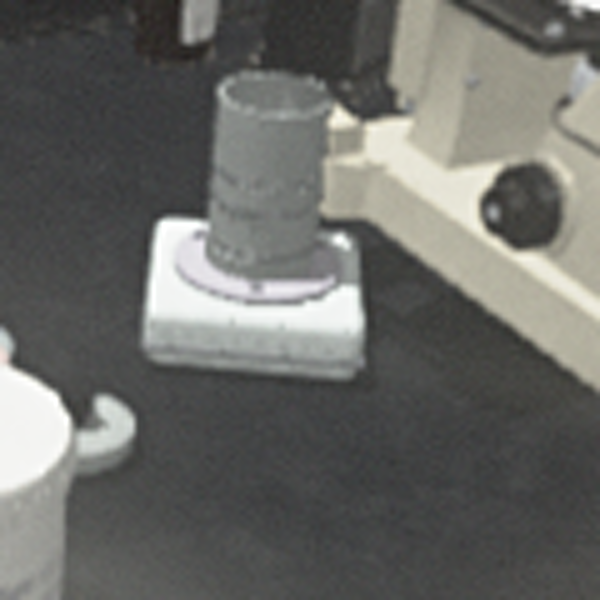

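Emit:
drive_tool --pt "0 -1.4 -4 1.3" --pt "0 -2.8 -8 2.6" --pt "0 -4.2 -12 3.9" --pt "3 -5.5 -15.6 5" --pt "5 -5.5 -15.6 5" --pt "5 -5.5 -15.6 5" --pt "5 -5.5 -15.6 5" --pt "5 -5.5 -15.6 5"

```text
time: 17.03
ee_pos: [0.5383, 0.2539, 0.2009]
eef_rot: [-0.596, -0.38, 0.596, -0.381]
ft_force: [0.5, -0.6, 1.0]
width: 0.0872
```

Run:
```python
from h import *
ov('w16',[(.5375,.256,.018,.03,(0,255,0))],150,90); go([.5375,.256,.028],-25)
```

```text
[0.6 0.2 1. ] 0.0873
shift [17.36 -0.23 -0.13] jawyaw -25.0 twist units 0.00 from [0.5388 0.2538 0.2016]
```

View pics/w16z.png

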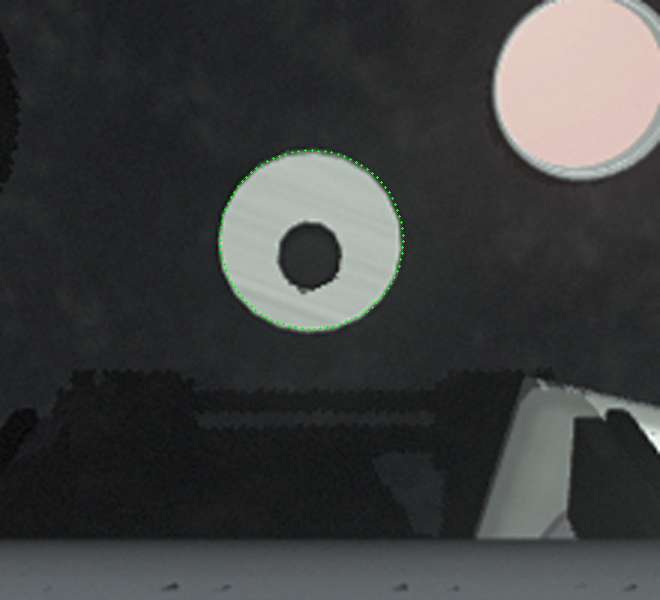

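Emit:
drive_tool --pt "4 -0.2 -0.1 0" --pt "8 -0.2 -0.1 0" --pt "12 -0.2 -0.1 0" --pt "15 -0.2 -0.1 0" --pt "17 -0.2 -0.1 0" --pt "17.4 -0.2 -0.1 0" --pt "17.4 -0.2 -0.1 0" --pt "17.4 -0.2 -0.1 0" --pt "17.4 -0.2 -0.1 0"

```text
time: 17.83
ee_pos: [0.5378, 0.2577, 0.0289]
eef_rot: [0.597, 0.38, -0.595, 0.38]
ft_force: [-0.2, 0.1, -0.2]
width: 0.0875
```

Run:
```python
from h import *
p=tool()[0];ov('w17',[(.5375,.256,.018,.03,(0,255,0)),(p[0],p[1],.018,.03,(0,0,255))],150,130); go([.5375,.256,.028],-25)
```

```text
[-0.7  0.4  0.2] 0.0869
shift [0.07 0.07 0.16] jawyaw -24.9 twist units 0.02 from [0.5375 0.2577 0.0287]
```

View pics/w17z.png

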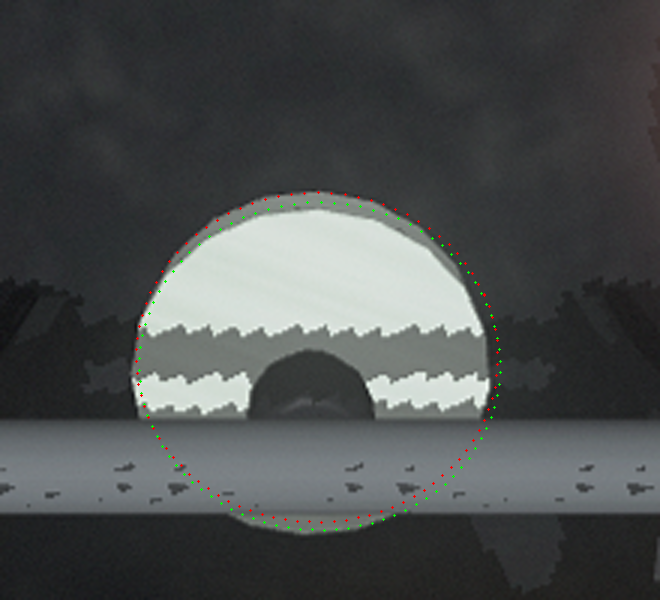

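Emit:
drive_tool --pt "0.05 0 0.2 0" --pt "0.05 0 0.2 0" --pt "0.05 0 0.2 0"

```text
time: 18.13
ee_pos: [0.5355, 0.2555, 0.0266]
eef_rot: [0.596, 0.381, -0.596, 0.381]
ft_force: [-0.1, -0.1, 0.4]
width: 0.0872
```

Emit:
drive_tool --pt "0 0 0 0" --pt "0 0 0 0" --pt "0 0 0 0" --pt "0 0 0 0" --pt "0 0 0 0" --pt "0 0 0 0" --pt "0 0 0 0" --pt "0 0 0 0" --grip 255

```text
time: 18.8
ee_pos: [0.5352, 0.2556, 0.026]
eef_rot: [-0.596, -0.381, 0.596, -0.381]
ft_force: [0.3, 0.2, -0.5]
width: 0.0589
```

Run:
```python
from h import *
p=tool()[0];print(p,tool()[2]['ft_force']);go([.592,.0985,.21],0)
```

```text
[0.53522953 0.25555583 0.02602631] [ 0.32557747  0.18953343 -0.48251371]
shift [-18.4   11.75  11.86] jawyaw -24.9 twist units -4.97 from [0.5352 0.2556 0.026 ]
```

Emit:
drive_tool --pt "-4 0 0 0" --pt "-8 0 0 0" --pt "-12 0 0 0" --pt "-16 0 0 0" --pt "-17 2 2 -1" --pt "-17 4.5 4.5 -2" --pt "-17 7 7 -3" --pt "-17 9.5 9.5 -4" --pt "-17 11.75 11.85 -5" --pt "-17 11.75 11.85 -5" --pt "-17 11.75 11.85 -5" --pt "-17 11.75 11.85 -5" --pt "-17 11.75 11.85 -5"

```text
time: 19.88
ee_pos: [0.5916, 0.1003, 0.1958]
eef_rot: [0.499, 0.501, -0.499, 0.501]
ft_force: [-0.4, 0.1, -1.4]
width: 0.0593
```

Run:
```python
from h import *
p=tool()[0];print(p); ov('w18',[(p[0],p[1],p[2]-.008,.03,(0,255,0)),(.592,.0985,.142,.03,(0,0,255))],150,130); go([.592,.0985,.1615],0)
```

```text
[0.59159947 0.10026022 0.19581562]
[-0.1 -0.  -1.2] 0.0594
shift [3.44 0.04 0.18] jawyaw 0.2 twist units 0.05 from [0.5916 0.1003 0.1959]
```

View pics/w18z.png

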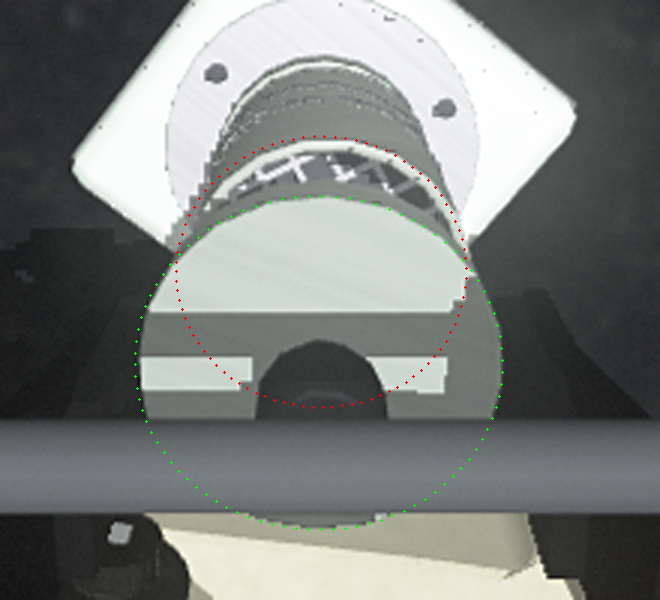

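Emit:
drive_tool --pt "0 0.05 0.2 0" --pt "0.8 0.05 0.2 0" --pt "1.5 0.05 0.2 0" --pt "2.0 0.05 0.2 0" --pt "2.5 0.05 0.2 0" --pt "2.9 0.05 0.2 0" --pt "3.2 0.05 0.2 0" --pt "3.4 0.05 0.2 0" --pt "3.4 0.05 0.2 0"

```text
time: 20.68
ee_pos: [0.5925, 0.0966, 0.1617]
eef_rot: [0.499, 0.501, -0.499, 0.501]
ft_force: [0.6, -0.0, -2.2]
width: 0.0594
```

Run:
```python
from h import *
p=tool()[0];print(p); ov('w19',[(p[0],p[1],p[2]-.008,.03,(0,255,0))],150,130); go([.592,.098,.1605],0)
a=snap('scene','s19'); cv2.imwrite('pics/s19z.png',cv2.resize(a[110:230,260:380,::-1],(600,600),interpolation=2))
```

```text
[0.59252879 0.09660558 0.16170899]
[-0.   0.4 -1.6] 0.0591
shift [ 0.15 -0.06 -0.14] jawyaw 0.1 twist units 0.03 from [0.5926 0.0966 0.162 ]
```

View pics/w19z.png

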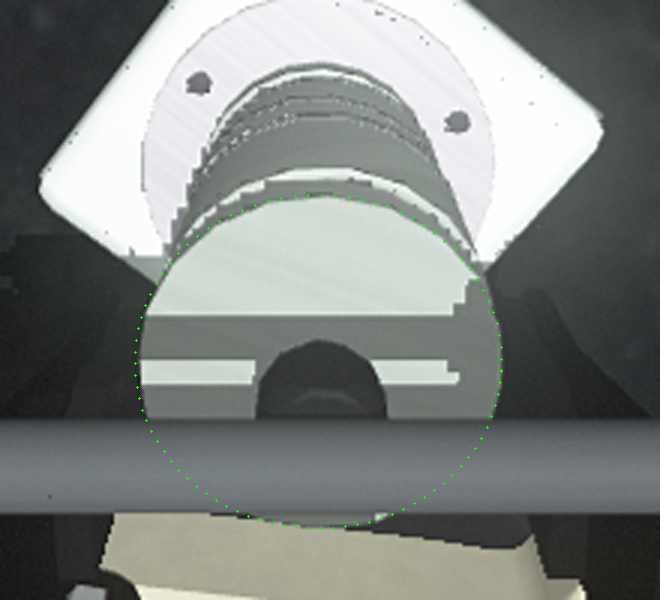

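View pics/s19z.png

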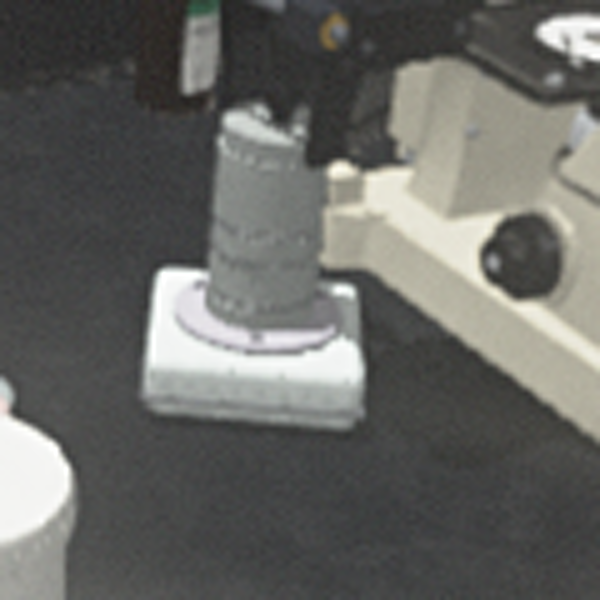

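Emit:
drive_tool --pt "0.05 0 -0.1 0" --pt "0.1 0 -0.1 0" --pt "0.1 0 -0.1 0"

```text
time: 21.03
ee_pos: [0.5927, 0.0978, 0.1613]
eef_rot: [0.5, 0.501, -0.499, 0.501]
ft_force: [-0.2, -0.0, 0.9]
width: 0.0593
```

Emit:
drive_tool --pt "0 0 0 0" --pt "0 0 0 0" --pt "0 0 0 0" --pt "0 0 0 0" --pt "0 0 0 0" --pt "0 0 0 0" --grip 0

```text
time: 21.53
ee_pos: [0.5926, 0.0976, 0.1611]
eef_rot: [0.499, 0.501, -0.499, 0.501]
ft_force: [-1.0, 0.2, 0.3]
width: 0.0852
```

Emit:
drive_tool --pt "-1 0 0 0" --pt "-3 0 0 0" --pt "-6 0 0 0" --pt "-9 0 0 0" --pt "-9 0 0 0" --pt "-9 0 0 0"

```text
time: 22.03
ee_pos: [0.5935, 0.0977, 0.2536]
eef_rot: [0.501, 0.5, -0.498, 0.501]
ft_force: [-0.6, 0.5, -1.0]
width: 0.0867
```

Run:
```python
from h import *
ov('w20',[(.592,.0985,.152,.03,(0,255,0))],150,130); go([.5375,.256,.25],0)
a=snap('scene','s20'); cv2.imwrite('pics/s20z.png',cv2.resize(a[110:230,260:380,::-1],(600,600),interpolation=2))
```

```text
[ 1.   0.8 -1.1] 0.0867
shift [  0.19  -5.49 -15.85] jawyaw 0.1 twist units 0.03 from [0.5928 0.0977 0.2518]
```

View pics/w20z.png

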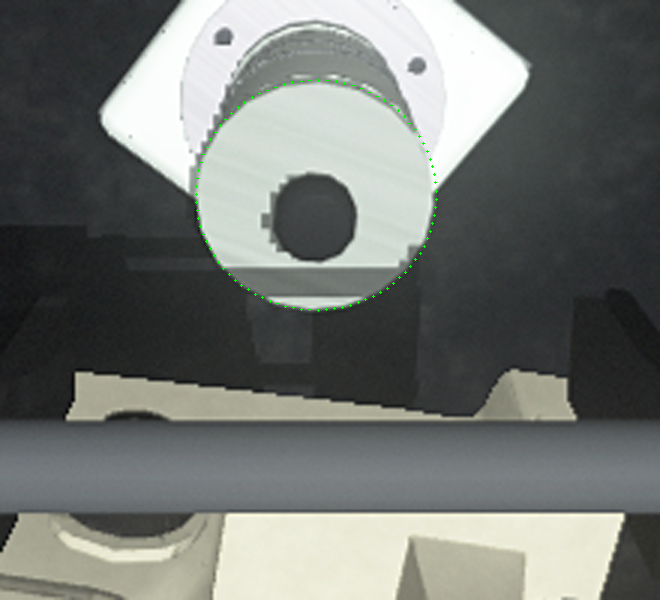

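View pics/s20z.png

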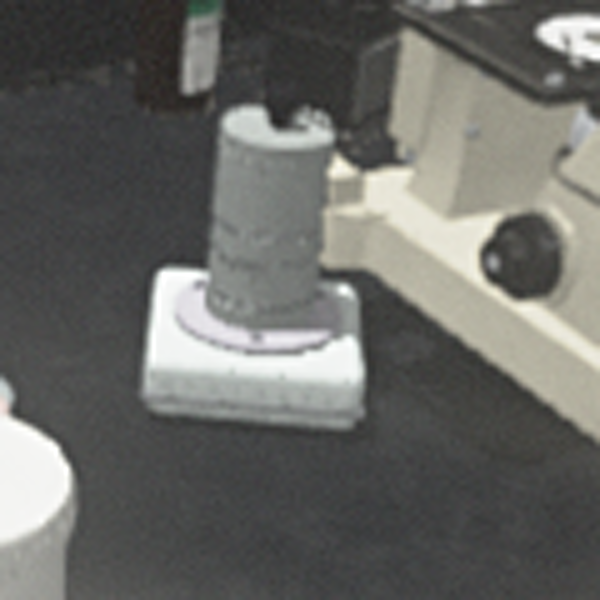

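Emit:
drive_tool --pt "-2 -2 -4 0" --pt "-2 -4 -8 0" --pt "-2 -6 -12 0" --pt "-2 -9 -16 0" --pt "-2 -12 -20 0" --pt "-2 -16 -24 0" --pt "-2 -20 -28 0" --pt "-2 -24 -32 0" --pt "-2 -25 -35 0" --pt "-2 -25 -35 0" --pt "-2 -25 -35 0"

```text
time: 23.05
ee_pos: [0.3366, 0.4508, 0.2697]
eef_rot: [0.497, 0.503, -0.499, 0.502]
ft_force: [0.0, 0.6, 0.2]
width: 0.0874
```

Run:
```python
from h import *
a=snap('scene','s21'); t=snap('top','t21'); c=r.calibration('top'); s=r.calibration('scene')
A=cv2.resize(a[120:220,270:370,::-1],(400,400),interpolation=2).copy(); B=cv2.resize(t[110:220,250:360,::-1],(400,400),interpolation=2).copy()
th=np.linspace(0,6.28,90)
for x,y,z in [(.592,.0985,.152),(.592,.0985,.142),(.592,.0985,.1)]:
    C=np.c_[x+.03*np.cos(th),y+.03*np.sin(th),z+0*th]
    for q in (proj(s,C)-[270,120]+.5)*4: cv2.circle(A,tuple(int(k) for k in q),0,(0,0,255),-1)
    if z>.15:
        for q in (proj(c,C)-[250,110]+.5)*400/110: cv2.circle(B,tuple(int(k) for k in q),0,(0,0,255),-1)
cv2.imwrite('pics/f.png',np.hstack([A,B]))
for u,v,z in [(272.8,148.8,.012)]: print(onz(c,u,v,z))
g=cv2.cvtColor(t,cv2.COLOR_RGB2GRAY); m=(cv2.GaussianBlur(g,(3,3),0)>85).astype(np.uint8)
for k in cv2.findContours(m,cv2.RETR_EXTERNAL,cv2.CHAIN_APPROX_NONE)[0]:
    (x,y),rr=cv2.minEnclosingCircle(k)
    if 180<x<300 and 130<y<250 and rr>6: print(round(x,1),round(y,1),round(rr,1))
print(tool()[0])
```

```text
[0.63952916 0.26502697 0.012     ]
221.6 219.2 23.8
272.8 148.8 11.4
[0.33743925 0.45006673 0.26943663]
```

View pics/f.png

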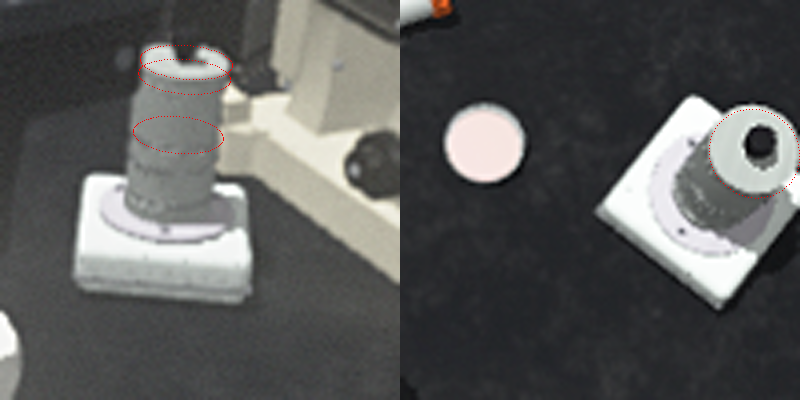

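```bash
python3 -c "
from bench import r
print(r.close_job())"
```

```text
the job is handed in; nothing more can be done
None
```

I built the column on the shaker in the order asked (pan, low fine sieve, tall coarse sieve, lid), gripping, seating and releasing each part in turn. I handed it in at about 23 s of the 104 s allowed.

**Seating:** In the wrist view the released lid's edge matched a circle drawn at its full seated height of 152 mm, to within about 1 px. The top view after backing off agreed. The column stood upright, with no gaps visible between the parts.

**Bystanders:** The petri dish and the jar show at the same pixels as at the start, to within 0.1 px. I compared nothing else by measurement.

**Robot:** The arm was clear of the column at hand-in, at about (0.34, 0.45, 0.27). Wrist force readings never went above about 7 N.

**Disagreements:**
- Several position estimates from the top and wrist cameras differed by 1–4 mm. For each insertion after the pan I went by the wrist view of the part against the one below.
- The pan appeared to sit about 2 mm off the ring's centre. That is within its play and the 5 mm limit.

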